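# Take the glued pencil stand out of the clamp

### The job

The glue on the pencil stand in the clamp has set: slide the clamp's moving jaw fully open, lift the stand out and set it down, holes up, in the empty tray. Lower it to the tray's floor rather than dropping it, let go, and leave the clamp open for the next one.

Things in the scene. Friction and masses are not known exactly. Their poses are not given: they have to be found in the camera images.
- jaw (a joint): Sliding steel jaw of the table-fixed gluing clamp, m: 0 closed (starts 0 to 0.003), 0.06 fully open at its stop. Unsprung, drags with about 4 N, stays where left. 64 mm wide, 40 thick, top 85 mm above the table; its lip reaches 10 mm over the stand's end, so the stand lifts out only once it is open. Opposite it a plain fixed jaw, top 65 mm above the table.
- jaw_grip (a point): Point on the axis of the sliding jaw's handle, an upright dark wooden post 26 x 26 mm, from 85 to 140 mm above the table; the point is 118 mm above the table and moves with the jaw. The jaw opens along this point's own -y, away from the stand; x is across the clamp, z up. With the jaw closed, the stand's middle is 69 mm from here along +y.
- stand: Pencil stand in the clamp: wooden block 44 (x) by 96 (y) by 55 mm high (z up), two rows of four dark holes on top, 100 to 200 g. Origin: centre of its underside, 20 mm above the table on the clamp's flat bed (100 mm wide). The jaws are at its two ends; its long sides are free. The same stand loose on the table and a half-length one are not wanted.
- tray: The empty one of two alike shallow grey plastic trays (the other is full of markers), fixed to the table: 138 (x) by 168 (y) mm outside, 29 mm high, walls and floor 4 mm thick. Origin: centre of its underside, z up; the inner floor is 4 mm above it.

How it is judged:
On the way, in this order (a step that is already met when the one before it is completed fails the run):
1. the jaw is slid open (at least 45 of its 60 mm) while the stand lies in the clamp (value of joint jaw above 0.045 m and height (world z) of stand below 0.035 m), for 0.1 s.
2. the stand is lifted out of the clamp (underside more than 60 mm above the table) (height (world z) of stand above 0.06 m), for 0.1 s.
3. the stand is lowered into the empty tray still in the gripper (underside within 16 mm of its floor) (z of stand in the frame of tray below 0.02 m and horizontal distance between stand and tray below 0.08 m and contact force between the fingers and stand above 0.5 N), for 0.05 s.
At the end, for the whole second after the job is handed in: The stand from the clamp rests on the floor of the empty tray, inside its walls (underside within 8 mm of the floor), upright with its holes up to within 10 degrees, still and released; the clamp's jaw is open by at least 45 mm (z of stand in the frame of tray below 0.012 m and x of stand in the frame of tray between -0.06 and 0.06 m and y of stand in the frame of tray between -0.07 and 0.07 m and angle between stand's own z axis and vertical below 0.17 rad and linear speed of stand below 0.02 m/s and value of joint jaw above 0.045 m); the robot touches nothing.
It also fails if it takes over 51 s, if anything falls off the work surface, if the arm or the gripper's body presses on something with over 40 N, if the wrist force passes 120 N, or if a joint passes its speed limit or range.

### The arm

A 6-joint arm with a two-finger parallel gripper is mounted at the origin on the work surface. World frame = base frame: x ahead of the robot, y to its left, z up, the work surface at z = 0. Lengths are in m, angles in rad, forces in N, time in s.
With the tool pointing down it reaches from about 0.275 to 0.825 m from the base axis. Payload 4.9 kg.
Tool frame: the origin (TCP) lies midway between the tips of the shut fingers; the grasp point (between the pads) lies 19 mm behind it (bot.grip_depth is the distance from the TCP to the grasp point, in m); z points along the fingers, y is the line along which they close (so a half turn about z gives the same grasp; the last joint's range is limited). The gripper opens to 85 mm and grips with 20 to 120 N. Pads are 22 mm wide; open, the fingers measure 114 mm over their backs; the gripper's body (76 mm by 85 mm) begins 54 mm behind the grasp point. The pads swing forward as they close: fully open they stand 13 mm farther back than shut.
Start: joints at [1.06, 0.326, -0.193, 1.052, 0, 1.437], TCP at [0.202, 0.511, 0.231] pointing down, gripper open.
Joint ranges: [-2.65, 2.65], [-0.97, 1.79], [-1.3, 1.35], [-1.93, 2.1], [-1.47, 1.37], [-3.14, 3.14]. Speed limits (rad/s): [2.57, 2.57, 3.14, 3.14, 3.14, 3.14].

### API

Orientations are given as a unit quaternion [w, x, y, z].
In Python, from cell import bot gives the robot as it stands. Calls block until the motion is done:
- bot.move_pose(position, orientation): joint-space move of the TCP to a pose.
- bot.move_linear(position, speed=0.15, rotation=None, until_force=None): straight line of the TCP; rotation=None keeps the orientation; speed is the mean speed in m/s. With until_force (N) it stops when the force on the tool has changed by that much, and returns True; else False.
- bot.goto_joints(angles): joint-space move.
- bot.set_gripper(opening, grasp_force=None): opening from 0.0 (shut) to 1.0 (fully open); grasp_force is the grip in N (None keeps the last); returns when the fingers have stopped.
- bot.wait(seconds).
- bot.solve_ik(position, orientation): joint angles nearest the present ones, or None.
- bot.camera(name): name is "side" or "top" or "wrist"; returns the picture (400x640x3 uint8, red, green, blue); there is no depth.
- bot.calibration(name): a dict with "mtx" (3x3 intrinsics, pixels), "extrinsics" (4x4, takes a point from world to camera coordinates); the wrist camera has in their place "hand_eye" (4x4, takes a point from camera to tool coordinates, whose origin is the TCP and whose axes are the flange's). Camera axes: x right, y down, z forward; pixel columns grow to the right and rows downward; lengths in m; the calibration is good to about 2 mm. The wrist camera is an equidistant fisheye: a pixel r from the principal point sees the ray r / f radians off the axis. A picture is of the moment at which its call begins: read the wrist's pose just before it. calibration takes no time and is no camera call.
A pose or a line that the arm cannot do raises bot.PlanningError and nothing moves.
- bot.close_job(): hands the job in; it is judged then, once.
Trained networks look in the newest picture that a camera, given by its name, has taken for a name from the list of things; names that differ only in an ending like _2 or _b are one class to them, and where a whole thing is asked for, a point or a joint stands for the part that bears it (a point fixed in the world has none). Each returns a list of dicts, best first, with "confidence" (0 to 1); they miss things now and then, are a little off and sometimes report something else, mostly with a low value. They report only what shows in the picture. A call takes as long as a camera call.
- bot.search_frame(camera, thing): "bbox" ([left, top, width, height] in pixels, round what is visible of it).
Readings, each from a call of its own:
- bot.read_clock(): time.
- bot.read_joint_positions(): joint angles.
- bot.read_joint_vel(): joint speeds.
- bot.read_joint_efforts(): joint torques, N m.
- bot.read_position(): TCP position.
- bot.read_tool_rot(): TCP orientation.
- bot.read_ft_force(): force on the tool from outside, world axes, zero at the start.
- bot.read_moment(): the same for the moment, N m.
- bot.read_gripper_width(): opening from 0.0 (shut) to 1.0 (fully open).
- bot.read_finger_force(): force on a finger pad.
Only numpy, scipy, OpenCV 4.12 (cv2) and the standard library are available. Lean on these libraries where they do the work, as an engineer would, in place of code of your own. Each camera call takes 0.05 s, during which the arm holds its last target. There are 200 camera calls.

## Working session

There is one attempt and no reset: what is moved stays moved. The work goes in short steps, each a Python script; the robot and the scene stay as the last script left them, time stands still between calls to the robot, and variables do not carry over. Pictures are saved under pics/ and viewed, at most 10 in all, crops included, and the job is handed in when it is done.

```bash
mkdir -p pics; ls
python3 - <<'E'
from cell import bot
import cv2,numpy as np
for c in ["top","side"]:
    im=bot.camera(c); cv2.imwrite(f"pics/{c}0.png",cv2.cvtColor(im,cv2.COLOR_RGB2BGR))
    for t in ["jaw","jaw_grip","stand","tray"]:
        print(c,t,[(np.round(d["bbox"],0).tolist(),round(d["confidence"],2)) for d in bot.search_frame(c,t)][:4])
    k=bot.calibration(c);print(np.round(k["mtx"],1).tolist(),np.round(k["extrinsics"],3).tolist())
print(bot.read_tool_rot(),bot.read_clock())
E
```

```text
pics
top jaw [([433.0, 155.0, 41.0, 42.0], 0.96)]
top jaw_grip [([436.0, 151.0, 38.0, 41.0], 0.74)]
top stand [([393.0, 168.0, 54.0, 38.0], 0.91)]
top tray [([218.0, 112.0, 86.0, 75.0], 0.61)]
[[440.8, 0.0, 324.1], [0.0, 440.8, 200.4], [0.0, 0.0, 1.0]] [[-0.022, -1.0, 0.004, -0.002], [-0.987, 0.021, -0.159, 0.542], [0.159, -0.008, -0.987, 0.807], [0.0, 0.0, 0.0, 1.0]]
side jaw [([362.0, 125.0, 27.0, 48.0], 0.88)]
side jaw_grip [([361.0, 123.0, 27.0, 51.0], 0.82)]
side stand [([355.0, 151.0, 28.0, 32.0], 0.65)]
side tray [([190.0, 193.0, 104.0, 75.0], 0.59)]
[[364.3, 0.0, 320.6], [0.0, 364.3, 188.4], [0.0, 0.0, 1.0]] [[-0.716, -0.697, -0.024, 0.384], [-0.393, 0.432, -0.812, 0.298], [0.576, -0.572, -0.583, 0.482], [0.0, 0.0, 0.0, 1.0]]
[-1.26522185e-05  1.87289197e-01  9.82304819e-01 -1.16549386e-05] 0.5
```

View pics/top0.png

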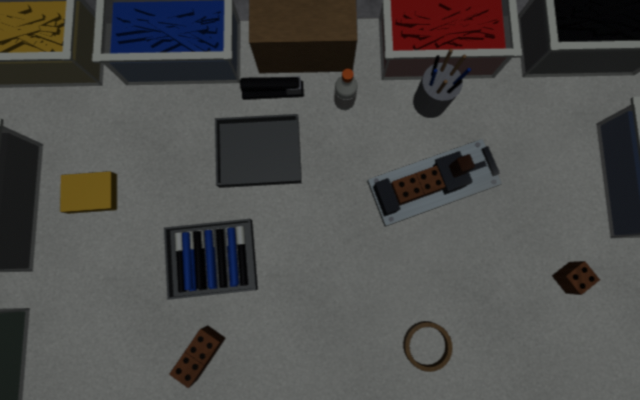

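View pics/side0.png

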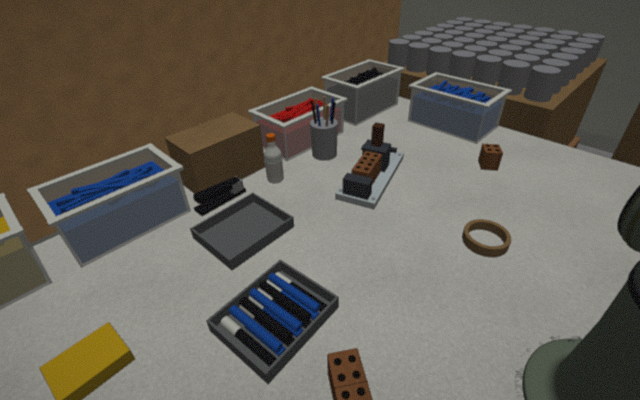

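The top view shows the clamp with its stand around (433,183), the handle top near (463,163), and the empty tray around (258,150). The full tray is at (210,258), and the loose stand and the half-length one are elsewhere. The network boxes match this. I'll enlarge the clamp and tray to pick exact points.

```bash
cat > h.py <<'E'
from cell import bot
import cv2,numpy as np
from scipy.spatial.transform import Rotation as R
def ray(c,px):
    k=bot.calibration(c);E=np.array(k["extrinsics"]);K=np.array(k["mtx"])
    d=E[:3,:3].T@np.linalg.solve(K,[px[0],px[1],1.]);return -E[:3,:3].T@E[:3,3],d
def at(c,px,z):
    o,d=ray(c,px);return o+d*(z-o[2])/d[2]
def proj(c,p):
    k=bot.calibration(c);E=np.array(k["extrinsics"]);q=np.array(k["mtx"])@(E[:3,:3]@p+E[:3,3]);return q[:2]/q[2]
def down(yaw):
    "tool down, tool y (closing line) at angle yaw in world"
    y=np.array([np.cos(yaw),np.sin(yaw),0]);z=np.array([0,0,-1.]);
    q=R.from_matrix(np.c_[np.cross(y,z),y,z]).as_quat();return q[[3,0,1,2]]
E
python3 - <<'E'
from h import *
im=cv2.imread("pics/top0.png");
a=cv2.resize(im[130:230,360:510],None,fx=5,fy=5,interpolation=3)
cv2.imwrite("pics/crop.png",cv2.convertScaleAbs(a,alpha=1.8))
for p in [(216,118),(299,115),(301,184),(218,187)]: print(at("top",p,.029).round(3))
print("stand",at("top",(418,184),.075).round(3),"handle",at("top",(463,163),.14).round(3))
E
```

```text
[0.718 0.201 0.029]
[0.721 0.033 0.029]
[0.578 0.031 0.029]
[0.576 0.194 0.029]
stand [ 0.564 -0.19   0.075] handle [ 0.587 -0.255  0.14 ]
```

View pics/crop.png

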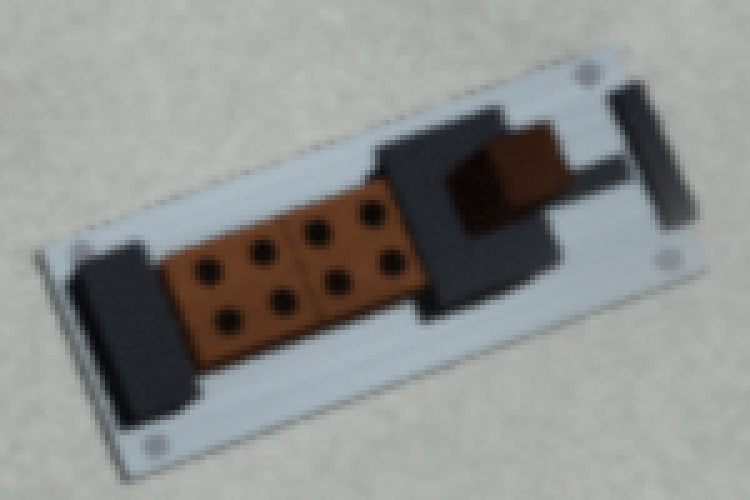

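The crop shows the stand's fixed-jaw end corners at (163,262) and (203,370), its long edges running to (385,180) and (428,288), the handle top centred near (531,165), and the bed corners at (38,252), (125,478), (708,268) and (610,48).

Run:
```python
from h import *
P=lambda u,v,z: at("top",(360+u/5-.4,130+v/5-.4),z)
ang=lambda a,b: np.degrees(np.arctan2(*(b-a)[[1,0]]))
a,b,c,d=P(163,262,.075),P(385,180,.075),P(203,370,.075),P(428,288,.075)
print("stand ang",ang(a,b),ang(c,d),"w",np.linalg.norm(a-c),"ends",(a+c)/2)
B=[P(*p,.02) for p in [(38,252),(125,478),(708,268),(610,48)]]
print("bed ang",ang(B[0],B[3]),ang(B[1],B[2]),"w",np.linalg.norm(B[0]-B[1]),np.linalg.norm(B[2]-B[3]),"mid",(B[0]+B[1])/2,(B[2]+B[3])/2)
J=[P(*p,.085) for p in [(376,150),(500,106),(560,265),(425,318)]]
print("jaw ang",ang(J[0],J[1]),ang(J[3],J[2]),"w",np.linalg.norm(J[0]-J[3]))
print("jaw front mid",(J[0]+J[3])/2,"handle",P(531,165,.14))
dirn=(b-a+d-c);dirn[2]=0;dirn/=np.linalg.norm(dirn);print(dirn)
ctr=(a+c)/2+dirn*.048;print("stand ctr",ctr,"grip from it",ctr+dirn*.069)
```

```text
stand ang -70.77964083124718 -71.20513129501398 w 0.043138705212218256 ends [ 0.54870652 -0.14824416  0.075     ]
bed ang -71.34379808581765 -71.53096479326655 w 0.09640573242003804 0.09722625239016909 mid [ 0.53978523 -0.11653936  0.02      ] [ 0.61911579 -0.3527777   0.02      ]
jaw ang -71.46185572940182 -69.86230229768334 w 0.06542526241144331
jaw front mid [ 0.57615476 -0.22855472  0.085     ] handle [ 0.58776677 -0.26018124  0.14      ]
[ 0.32568725 -0.94547756  0.        ]
stand ctr [ 0.56433951 -0.19362708  0.075     ] grip from it [ 0.58681193 -0.25886503  0.075     ]
```

```bash
cat >> h.py <<'E'
a=np.radians(-71.3);u=np.array([np.cos(a),np.sin(a),0]);yaw=a+np.pi/2
S=np.array([.5643,-.1936,0]);H=S+u*.069;T=np.array([.648,.115,0])
Z=lambda p,z: np.array([p[0],p[1],z])
E
python3 - <<'E'
from h import *
q=down(yaw)
print(bot.solve_ik(Z(H,.25),q),bot.solve_ik(Z(H,.25),down(yaw+np.pi)),bot.solve_ik(Z(T,.2),down(0)))
bot.move_pose(Z(H,.22),q);print("t",bot.read_clock())
hit=bot.move_linear(Z(H,.097),speed=.12,until_force=10)
print(hit,bot.read_position())
bot.set_gripper(0.,grasp_force=50)
print(bot.read_gripper_width()*85,bot.read_finger_force(),bot.read_ft_force(),bot.read_clock())
im=bot.camera("side");cv2.imwrite("pics/g.png",cv2.resize(im[100:220,300:460,::-1],None,fx=4,fy=4))
E
```

```text
[-0.53090186  0.4893224   0.10423866  1.18571258  0.          0.7135179 ] [-0.53090186  0.4893224   0.10423866  1.18571258  0.         -2.42807476] [0.0635732  0.54836488 0.07386266 1.09629411 0.         1.63436952]
t 3.5167
False [ 0.58703319 -0.2592751   0.0978893 ]
25.273160517151073 52.28589177131653 [4.20622028 2.4013718  0.59910351] 5.2667
```

View pics/g.png

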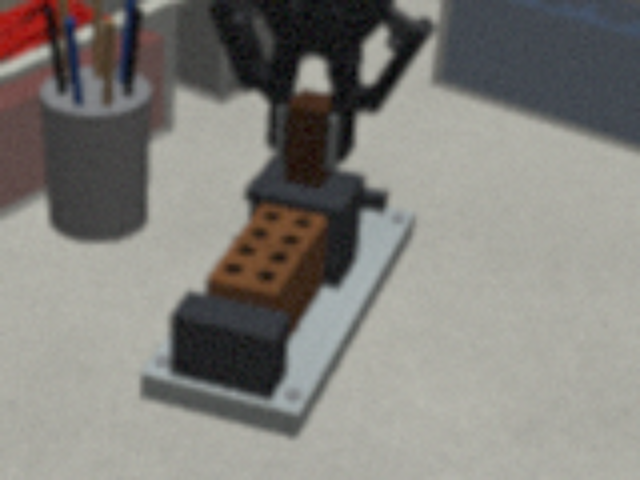

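The picture shows the handle post held between the pads at (310,135), and the width reads 25 mm against 26 mm. Next I pull the jaw open.

Run:
```python
from h import *
p0=bot.read_position()
hit=bot.move_linear(p0+u*.064,speed=.04,until_force=18)
p1=bot.read_position();print(hit,(p1-p0)@u,bot.read_ft_force(),bot.read_gripper_width()*85,bot.read_clock())
bot.set_gripper(1.0)
bot.move_linear(Z(p1,.21),speed=.15)
im=bot.camera("top");cv2.imwrite("pics/o.png",cv2.convertScaleAbs(cv2.resize(im[110:230,350:510,::-1],None,fx=5,fy=5),alpha=1.8))
print(bot.read_clock(), [d for d in bot.search_frame("top","stand")][:2])
```

```text
True 0.05771211025215752 [-0.41894639  1.53935975  4.43980644] 25.247187292996596 6.6917
8.2583 [{'bbox': [394.3, 165.7, 53.3, 40.0], 'confidence': 0.86}]
```

View pics/o.png

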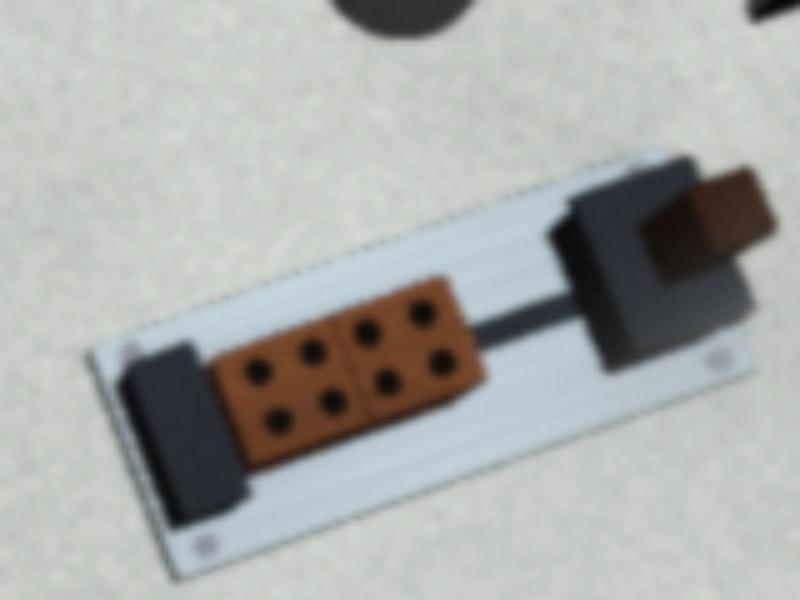

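The jaw is at its stop, with the handle top at (735,210), and the stand is still on the bed with corners (213,358), (443,275), (487,380) and (253,470). I'll check its centre, then grasp and lift it.

Run:
```python
from h import *
C=np.array([at("top",(350+x/5-.4,110+y/5-.4),.075) for x,y in [(213,358),(443,275),(487,380),(253,470)]])
c=C.mean(0);print(c,np.linalg.norm(C[1]-C[0]),np.linalg.norm(C[2]-C[1]),np.degrees(np.arctan2(*(C[1]-C[0]+C[2]-C[3])[[1,0]])))
assert np.linalg.norm((c-S)[:2])<.008
G=(S+Z(c,0))/2
bot.move_linear(Z(G,.21),speed=.15)
print(bot.move_linear(Z(G,.038),speed=.12,until_force=10),bot.read_position())
bot.set_gripper(0.,grasp_force=50)
print(bot.read_gripper_width()*85,bot.read_finger_force(),bot.read_ft_force())
bot.move_linear(Z(G,.20),speed=.1);print(bot.read_position(),bot.read_gripper_width()*85,bot.read_ft_force(),bot.read_clock())
im=bot.camera("side");cv2.imwrite("pics/l.png",cv2.resize(im[60:220,290:450,::-1],None,fx=3,fy=3))
```

```text
[ 0.56499682 -0.19261539  0.075     ] 0.09311793633259793 0.04289206166332092 -70.69788487346656
False [ 0.56525981 -0.19338105  0.03875162]
43.33759640014068 51.632006764411926 [-0.20755354  0.85474908  3.11075037]
[ 0.56427806 -0.19292968  0.19929167] 43.0288831804068 [-1.14081773 -0.01803845 -1.14159704] 13.1167
```

View pics/l.png

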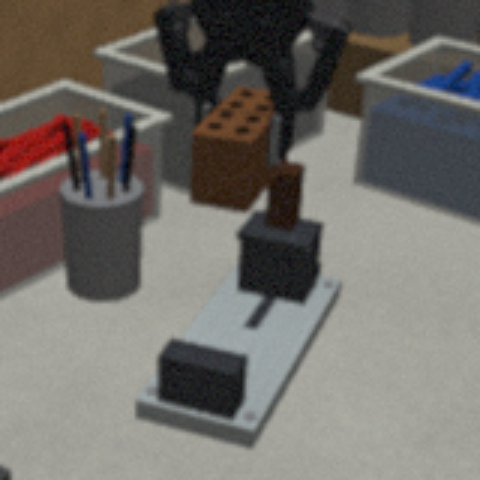

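The stand is level in the gripper at (235,150), holes up, and the clamp stays open. On to the tray.

Run:
```python
from h import *
bot.move_pose(Z(T,.2),down(0))
bot.move_linear(Z(T,.05),speed=.1)
hit=bot.move_linear(Z(T,.018),speed=.02,until_force=6)
print(hit,bot.read_position(),bot.read_finger_force(),bot.read_gripper_width()*85)
bot.wait(.2)
bot.set_gripper(.75);p=bot.read_position()
bot.move_linear(Z(p,.2),speed=.12)
bot.goto_joints([.6,.326,-.193,1.052,0,1.437])
print(bot.read_clock(),bot.read_ft_force())
im=bot.camera("top");cv2.imwrite("pics/e.png",cv2.convertScaleAbs(cv2.resize(im[90:230,200:510,::-1],None,fx=2.5,fy=2.5),alpha=1.8))
print(bot.search_frame("top","stand"))
```

```text
True [0.64788921 0.11490477 0.02275498] 51.811071038246155 43.02221304262372
20.7583 [-0.35664312  0.0868502  -0.01777345]
[{'bbox': [230.4, 138.7, 56.0, 27.9], 'confidence': 0.75}]
```

View pics/e.png

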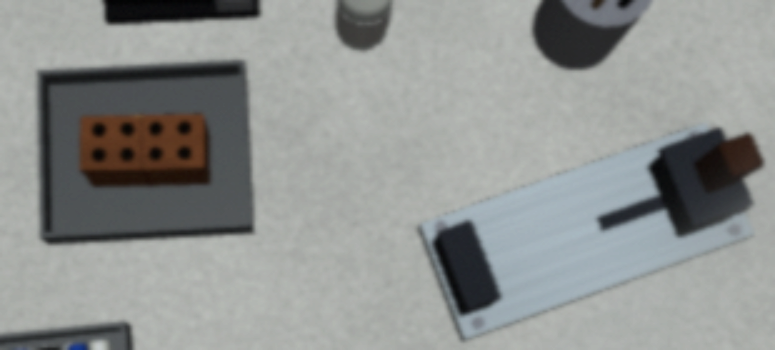

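The stand is upright in the middle of the empty tray at (145,148), holes up, and the jaw is fully open at (705,180). I'll hand the job in.

```bash
python3 -c "
from cell import bot
print(bot.close_job())"
```

```text
the job is handed in; nothing more can be done
None
```

The job is handed in: the clamp is open at its stop, and the stand was lowered to the empty tray's floor, holes up, and released there, at about 21 s of the 51 s allowed; no verdict was returned.

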